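Line up sample jars by height

TASK

Line up the four sample jars on the storage rail in order of height, one jar standing upright in the middle of each round black seat: the tallest on the seat next to the tall post, then ever shorter towards the low stud at the other end. Never tip a jar over.

Things in the scene. Friction and masses are not known exactly. Their poses are not given: they have to be found in the camera images.
- tall_jar: slim loose screw-cap jar, bare metal body and white cap, the tallest: 112 mm high, body 42 mm across up to 79 mm, with a paper band round it, cap 38 mm across above 96 mm. Origin: centre of the underside, z up. 0.1 kg.
- amber_jar: loose brown jar with black screw cap, second tallest: 89 mm high, body 50 mm across up to 72 mm, cap 46 mm across above that. Origin: centre of the underside, z up. 0.11 kg.
- wide_jar: loose white jar with blue screw cap, third tallest: 71 mm high, body 58 mm across up to 57 mm, cap 53 mm across above that. Origin: centre of the underside, z up. 0.11 kg.
- small_jar: loose cream jar with white screw cap, the shortest: 61 mm high, body 34 mm across up to 49 mm, cap 31 mm across above that. Origin: centre of the underside, z up. 0.08 kg.
- seat_a: first seat from the left (+y) end of the aluminium storage rail: fixed round black rubber disc, 70 mm across, 2 mm thick, metal dot in its middle. Origin: centre of its underside, 12 mm above the worktop; a jar on it has its underside 14 mm above the worktop. x across the rail, y along it. Seats 84 to 100 mm apart.
- seat_b: second seat from the left, like seat_a
- seat_c: third seat from the left, like seat_a
- seat_d: fourth seat from the left, at the rail's right (-y) end, like seat_a
- tall_post: steel post 22 mm across, 48 mm high, fixed on one end of the rail (either end), about 60 mm beyond the end seat: the tallest jar's end. Origin: centre of its foot, 12 mm above the worktop. The rail is 430 x 84 mm, fixed, its deck 12 mm above the worktop, lying roughly across in front of the robot.
- short_stud: low steel stud 22 mm across, 6 mm high, fixed on the other end of the rail: the shortest jar's end. Origin: centre of its foot, 12 mm above the worktop.
Things that resemble listed ones, but are neither listed nor needed, are in the scene too. What is shaped like the small_jar but turquoise is not meant.

How it is judged:
By the outcome, as a careful person would: the job done as asked, in the order asked, and still so for the second after the job is handed in, with the robot touching nothing.
It also fails if it takes over 106 s, if anything falls off the work surface, if the arm or the gripper's body presses on something with over 40 N, if the wrist force passes 120 N, or if a joint passes its speed limit or range.

ROBOT

A 6-joint arm with a two-finger parallel gripper is mounted at the origin on the work surface; the furniture and walls round the work are solid. World frame = base frame: x ahead of the robot, y to its left, z up, the work surface at z = 0. Lengths are in m, angles in rad, forces in N, time in s.
With the tool pointing down it reaches from about 0.275 to 0.825 m from the base axis. Payload 4.9 kg.
Tool frame: the origin (TCP) lies midway between the tips of the shut fingers; the grasp point (between the pads) lies 19 mm behind it (grip_point_offset is the distance from the TCP to the grasp point, in m); z points along the fingers, y is the line along which they close (so a half turn about z gives the same grasp; the last joint's range is limited). The gripper opens to 85 mm and grips with 20 to 120 N. Pads are 22 mm wide; open, the fingers measure 114 mm over their backs; the gripper's body (76 mm by 85 mm) begins 54 mm behind the grasp point. The pads swing forward as they close: fully open they stand 13 mm farther back than shut.
Start: joints at [-1.383, 0.326, -0.193, 1.052, 0, 1.437], TCP at [0.174, -0.522, 0.231] pointing down, gripper open.
Joint ranges: [-2.65, 2.65], [-0.97, 1.79], [-1.3, 1.35], [-1.93, 2.1], [-1.47, 1.37], [-3.14, 3.14]. Speed limits (rad/s): [2.57, 2.57, 3.14, 3.14, 3.14, 3.14].

INTERFACE

Orientations are given as a rotation vector (axis times angle).
In Python, from cell import * gives the robot as it stands. Calls block until the motion is done:
- movep(position, orientation): joint-space move of the TCP to a pose.
- move_l(position, velocity=0.15, rot=None, until_force=None): straight line of the TCP; rot=None keeps the orientation; velocity is the mean speed in m/s. With until_force (N) it stops when the force on the tool has changed by that much, and returns True; else False.
- set_joints(angles): joint-space move.
- let_go() and grab(newtons=None): open the fingers fully, or close them until they stop; newtons is the grip in N (None keeps the last).
- sleep(seconds).
- ik(position, orientation): joint angles nearest the present ones, or None.
- get_state(): the state.
- grab_frame(name): name is "scene" or "top"; returns a dict with "img" (384x512x3 uint8, red, green, blue), "fx", "fy", "cx", "cy" (pixels), "k1" (the pictures are not rectified: a ray, as slopes to the right and down, at radius r is drawn at 1 + k1 r^2 times it, then the intrinsics apply), "cam_to_world" (4x4, takes a point from camera to world coordinates). Camera axes: x right, y down, z forward; pixel columns grow to the right and rows downward; lengths in m; the calibration is good to about 2 mm. A picture is of the moment at which its call begins. There is no depth.
A pose or a line that the arm cannot do raises MotionError and nothing moves.
- sign_off(): hands the job in; it is judged then, once.
Trained networks look in the newest picture that a camera, given by its name, has taken for a name from the list of things; names that differ only in an ending like _2 or _b are one class to them, and where a whole thing is asked for, a point or a joint stands for the part that bears it (a point fixed in the world has none). Each returns a list of dicts, best first, with "score" (0 to 1); they miss things now and then, are a little off and sometimes report something else, mostly with a low value. They report only what shows in the picture. A call takes as long as a camera call. They do not tell look-alikes from the thing itself.
- spot_in(camera, name): "centre" ([column, row] in pixels, amid what is visible of it).
- silhouettes(camera, name): "mask" (384x512 bool, what is visible of it) and "centre" ([column, row] in pixels, amid what is visible of it).
- tip_of(camera, name): "centre" ([column, row] in pixels: a listed point, or the origin of a listed thing).
The state is a dict: "clock": time; "q": joint angles; "joint_velocities": joint speeds; "tau": joint torques, N m; "position": TCP position; "eef_rot": TCP orientation; "contact_force": force on the tool from outside, world axes, zero at the start; "wrist_torque": the same for the moment, N m; "finger_gap": opening from 0.0 (shut) to 1.0 (fully open); "grasp_force": force on a finger pad.
Only numpy, scipy, OpenCV 4.12 (cv2) and the standard library are available. Lean on these libraries where they do the work, as an engineer would, in place of code of your own. Each camera call takes 0.05 s, during which the arm holds its last target. There are 200 camera calls.

## Working session

There is one attempt and no reset: what is moved stays moved. The work goes in short steps, each a Python script; the robot and the scene stay as the last script left them, time stands still between calls to the robot, and variables do not carry over. Pictures are saved under pics/ and viewed, at most 14 in all, crops included, and the job is handed in when it is done.

```bash
mkdir -p pics; cat > h.py <<'E'
from cell import *
import numpy as np, cv2
def ray(f,px):
    K=np.array([[f["fx"],0,f["cx"]],[0,f["fy"],f["cy"]],[0,0,1.]])
    d=np.array([(px[0]-f["cx"])/f["fx"],(px[1]-f["cy"])/f["fy"]]);u=d.copy()
    for _ in range(30): u=d/(1+f["k1"]*(u@u))
    T=np.array(f["cam_to_world"]); return T[:3,3],T[:3,:3]@np.r_[u,1]
def at_z(f,px,z):
    o,d=ray(f,px); return o+d*(z-o[2])/d[2]
def proj(f,P):
    T=np.array(f["cam_to_world"]);c=T[:3,:3].T@(np.array(P)-T[:3,3]);u=c[:2]/c[2]
    u=u*(1+f["k1"]*(u@u)); return np.array([u[0]*f["fx"]+f["cx"],u[1]*f["fy"]+f["cy"]])
def save(f,n,box=None,s=1):
    im=f["img"][:,:,::-1]
    if box: im=im[box[1]:box[3],box[0]:box[2]]
    cv2.imwrite("pics/"+n,cv2.resize(im,None,fx=s,fy=s,interpolation=cv2.INTER_CUBIC))
E
python3 - <<'E'
from h import *
for c in("scene","top"):
    f=grab_frame(c); save(f,c+"0.png",None,1.5)
    print(c,np.round(f["cam_to_world"],3).tolist(),f["fx"],f["k1"])
    for n in["tall_jar","amber_jar","wide_jar","small_jar","seat_a","tall_post","short_stud"]:
        z=.012 if n[:2] in("se","ta_","sh") or n=="tall_post" else 0
        for d in tip_of(c,n): print(c,n,round(d["score"],2),np.round(d["centre"]),np.round(at_z(f,d["centre"],z)[:2],3))
print(get_state())
E
```

```text
scene [[0.714, -0.292, 0.636, -0.271], [-0.7, -0.299, 0.649, -0.76], [0.0, -0.908, -0.418, 0.538], [0.0, 0.0, 0.0, 1.0]] 467.6012279436422 -0.17714911906741845
scene tall_jar 0.89 [383. 245.] [ 0.568 -0.316]
scene amber_jar 0.95 [366. 276.] [ 0.434 -0.359]
scene wide_jar 0.81 [197. 175.] [0.525 0.313]
scene small_jar 0.77 [251. 185.] [0.589 0.14 ]
scene small_jar 0.62 [156. 198.] [0.34  0.255]
scene small_jar 0.5 [169. 188.] [0.406 0.291]
scene seat_a 0.87 [287. 229.] [ 0.454 -0.125]
scene seat_a 0.76 [264. 216.] [ 0.46  -0.043]
scene seat_a 0.68 [224. 191.] [0.486 0.141]
scene tall_post 0.6 [302. 242.] [ 0.43 -0.19]
scene short_stud 0.43 [213. 185.] [0.494 0.196]
top [[0.007, -0.994, 0.11, 0.333], [-1.0, -0.007, 0.0, 0.007], [0.0, -0.11, -0.994, 1.309], [0.0, 0.0, 0.0, 1.0]] 398.85816049389695 -0.1054480140433179
top tall_jar 0.68 [352. 156.] [ 0.568 -0.31 ]
top amber_jar 0.77 [365. 196.] [ 0.435 -0.352]
top amber_jar 0.37 [215. 183.] [0.474 0.147]
top wide_jar 0.57 [168. 170.] [0.519 0.305]
top small_jar 0.56 [186. 228.] [0.326 0.239]
top small_jar 0.47 [213. 148.] [0.594 0.155]
to
[... 388 characters left out ...]
523 0.301]
{'clock': 0.8, 'q': array([-1.38319890e+00,  3.26201965e-01, -1.92587937e-01,  1.05202498e+00,
       -3.94408578e-06,  1.43662432e+00]), 'joint_velocities': array([-0.00111583, -0.00033096, -0.00145222, -0.00036524, -0.00076165,
       -0.00051218]), 'tau': array([-9.46599212e-04, -4.43273342e+01,  2.62743598e+01,  7.67668171e-04,
       -3.04029963e-04, -4.36917702e-06]), 'position': array([ 0.17396186, -0.52177712,  0.23128435]), 'eef_rot': array([-3.10100375e+00, -5.03253677e-01,  6.97165343e-06]), 'contact_force': array([ 0.19230333,  0.01846083, -0.18284267]), 'wrist_torque': array([-0.03689477,  0.02994612, -0.00956003]), 'grasp_force': 0.0, 'finger_gap': 1.000046859472867}
```

View pics/scene0.png

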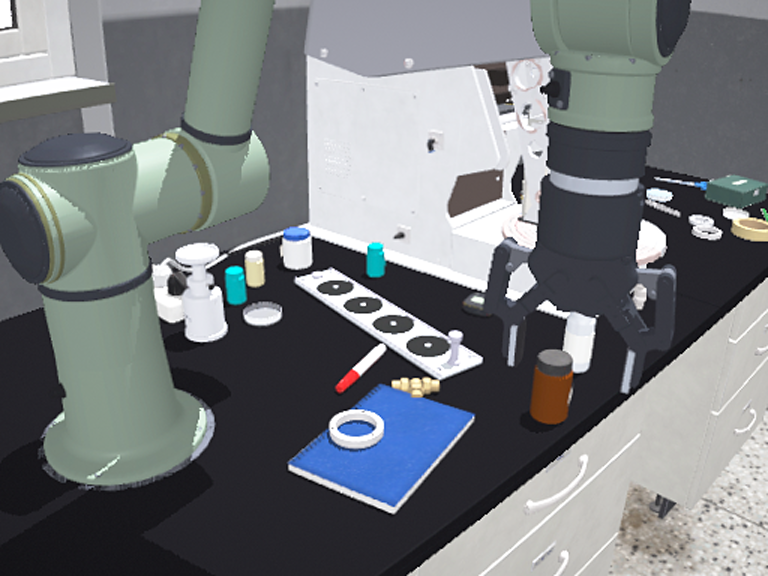

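View pics/top0.png

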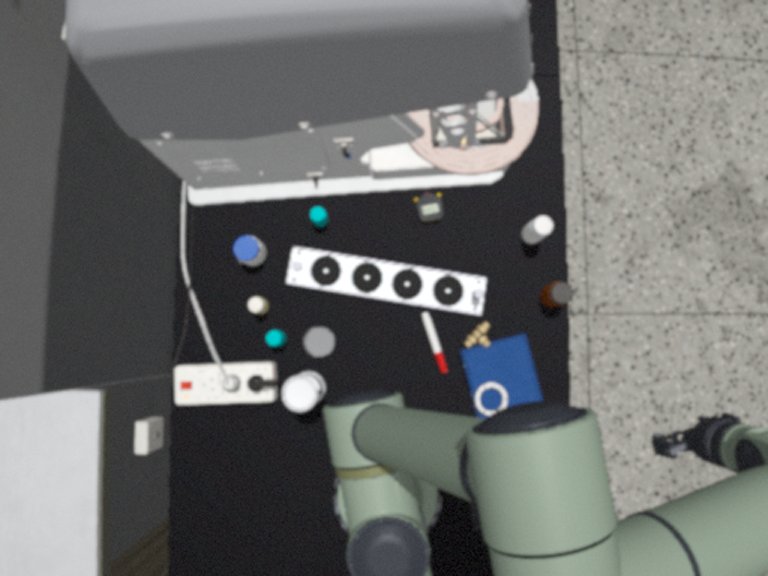

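Scene picture (×1.5 px): the post is at the right (-y) end of the rail, (455,347), and the low stud at the left, (318,273). The order from the left is therefore small (seat_a), wide (seat_b), amber (seat_c), tall (seat_d).

Possible mix-ups:
- **small_jar:** the cream jar at (255,268) is the one I want. The turquoise jars at (235,285) and (375,260) and the pump bottle at (203,300) are look-alikes.
- **tall_jar:** (578,342), partly hidden.
- **amber_jar:** (552,385).
- **wide_jar:** (297,248).

```bash
cat > loc.py <<'E'
from h import *
from scipy.optimize import least_squares
J=dict(tall_jar=[(21,0,79),(19,96,112)],amber_jar=[(25,0,72),(23,72,89)],wide_jar=[(29,0,57),(26.5,57,71)],small_jar=[(17,0,49),(15.5,49,61)])
t=np.linspace(0,2*np.pi,40)
def outline(f,n,x,y,z0=0):
    P=[proj(f,[x+r/1e3*np.cos(a),y+r/1e3*np.sin(a),z0+h/1e3]) for r,l,u in J[n] for h in(l,u) for a in t]
    return cv2.convexHull(np.array(P,np.float32))
def cen(c):
    m=cv2.moments(c); return np.array([m["m10"],m["m01"]])/m["m00"]
def fit(n,obs,g,z0=0):   # obs: list of (frame, centroid)
    r=least_squares(lambda p:np.concatenate([cen(outline(f,n,*p,z0))-c for f,c in obs]),g,diff_step=1e-4)
    return r.x,np.round(r.fun,1)
G=dict(tall_jar=(.568,-.312),amber_jar=(.434,-.355),wide_jar=(.522,.308),small_jar=(.407,.275))
def look(n,F,g,z0=0):
    obs=[]
    for c,f in F.items():
        D=[(np.linalg.norm(cen(outline(f,n,*g,z0))-d["centre"]),d) for d in silhouettes(c,n)]
        D=[x for x in D if x[0]<9]
        if D:
            m=min(D,key=lambda x:x[0])[1]["mask"]; o=outline(f,n,*g,z0)
            obs.append((f,np.argwhere(m).mean(0)[::-1])); print("  ",n,c,m.sum(),"expected",round(cv2.contourArea(o)))
    return obs
E
python3 - <<'E'
from loc import *
F={c:grab_frame(c) for c in("scene","top")}
V={c:F[c]["img"].copy() for c in F}
for n in J:
    obs=look(n,F,G[n])
    if obs:
        x,r=fit(n,obs,G[n]); print(n,x.round(4),r,[fit(n,[o],G[n])[0].round(4) for o in obs])
        for c in F: cv2.polylines(V[c],[np.int32(outline(F[c],n,*x)*8)],True,(255,0,0),1,shift=3)
for c in F:
    for d in silhouettes(c,"seat_a"):
        m=d["mask"]; e=cv2.fitEllipse(cv2.findContours(m.astype(np.uint8),0,1)[0][0]); 
        print(c,"seat",round(d["score"],2),m.sum(),at_z(F[c],np.argwhere(m).mean(0)[::-1],.014)[:2].round(4),at_z(F[c],e[0],.014)[:2].round(4))
for n in("tall_post","short_stud"):
  for c in F:
    for d in silhouettes(c,n): print(n,c,d["score"],np.round(d["centre"]))
a=cv2.resize(V["scene"][130:290,150:420],None,fx=2.9,fy=2.9,interpolation=2)[:,:783]
cv2.imwrite("pics/fs.png",a[:,:,::-1]); 
cv2.imwrite("pics/ft.png",cv2.resize(V["top"][120:250,150:400],None,fx=3,fy=3,interpolation=2)[:,:,::-1])
E
```

```text
tall_jar scene 628 expected 957
   tall_jar top 247 expected 257
tall_jar [ 0.5656 -0.3177] [ 0.2 -2.4  0.9  1.3] [array([ 0.5554, -0.3234]), array([ 0.5698, -0.3149])]
   amber_jar scene 1197 expected 1201
   amber_jar top 287 expected 298
amber_jar [ 0.4337 -0.3588] [-0.1  0.3  0.  -0.3] [array([ 0.4349, -0.3583]), array([ 0.4326, -0.3588])]
   wide_jar scene 502 expected 513
   wide_jar top 300 expected 333
wide_jar [0.5235 0.3015] [ 0.5  0.5 -0.5  0.2] [array([0.5252, 0.3061]), array([0.5243, 0.3   ])]
   small_jar top 132 expected 122
small_jar [0.4074 0.2814] [-0.  0.] [array([0.4074, 0.2814])]
scene seat 0.74 262 [0.4719 0.0493] [0.4721 0.0493]
scene seat 0.67 297 [ 0.4586 -0.0383] [ 0.4588 -0.0382]
scene seat 0.62 209 [0.4855 0.1406] [0.4856 0.1407]
top seat 0.93 353 [ 0.442  -0.1273] [ 0.442  -0.1273]
top seat 0.8 348 [0.4683 0.0502] [0.4683 0.0502]
top seat 0.7 353 [ 0.4559 -0.0382] [ 0.4559 -0.0383]
top seat 0.63 367 [0.483  0.1416] [0.4831 0.1416]
top seat 0.16 223 [ 0.5767 -0.3263] [ 0.5767 -0.3263]
tall_post scene 0.63 [303. 232.]
tall_post top 0.59 [320. 195.]
short_stud scene 0.47 [262. 215.]
```

View pics/fs.png

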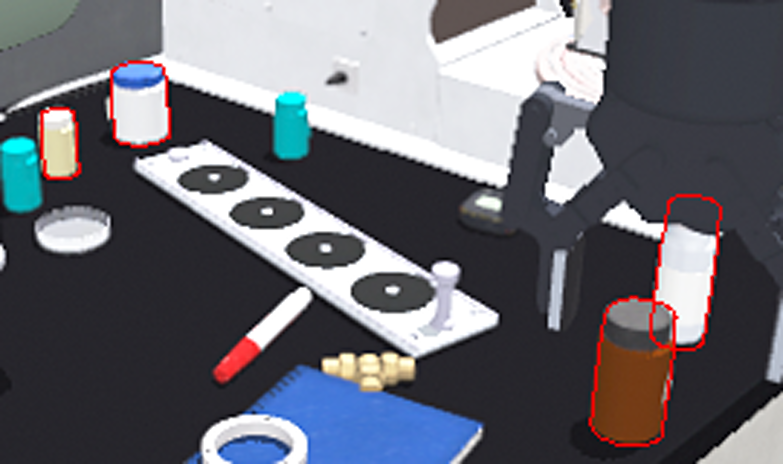

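The outlines fit. The cream jar is the one marked at crop (58,143), with turquoise look-alikes at (20,175) and (292,125). The post is at (445,290) and the stud at (178,153). I'll move amber first.

```bash
cat > act.py <<'E'
from loc import *
from scipy.spatial.transform import Rotation as R
S=dict(a=(.4843,.1412),b=(.470,.0498),c=(.4573,-.0383),d=(.4434,-.1273))
PSI=-.1515
OFF=dict(tall_jar=.047,amber_jar=.030,wide_jar=.016,small_jar=.009)
def rot(p,psi):
    best=None
    for k in(psi,psi+np.pi):
        c,s=np.cos(k),np.sin(k)
        v=R.from_matrix(np.array([[-s,c,0],[c,s,0],[0,0,-1.]]).T).as_rotvec()
        q=ik(p,v)
        if q is not None and (best is None or abs(q[5]-get_state()["q"][5])<best[0]): best=(abs(q[5]-get_state()["q"][5]),v)
    return best[1]
def pick(n,xy,psi=PSI,up=.20):
    p=[*xy,up]; movep(p,rot(p,psi))
    h=move_l([*xy,OFF[n]+.003],.2,until_force=12)
    s=get_state(); print(n,"down",h,s["position"].round(4))
    if h: return False
    grab(35); s=get_state(); print("gap",s["finger_gap"],"F",s["grasp_force"])
    move_l([*xy,up],.2); s=get_state(); print("up gap",s["finger_gap"],"F",s["grasp_force"],s["clock"]); return s["grasp_force"]>5
def place(n,seat,up=.20):
    xy=S[seat]; p=[*xy,up]; movep(p,rot(p,PSI)); z=OFF[n]+.003+.014
    move_l([*xy,z+.012],.2); h=move_l([*xy,z-.004],.03,until_force=4)
    s=get_state(); print("placed",h,s["position"].round(4),z); let_go(); sleep(.2)
    move_l([*xy,up],.2); print(get_state()["clock"])
E
python3 - <<'E'
from act import *
if pick("amber_jar",(.4337,-.3588)): place("amber_jar","c")
F={c:grab_frame(c) for c in("scene","top")}
save(F["scene"],"s1.png",None,1.5)
o=look("tall_jar",F,(.5698,-.3149)); print(fit("tall_jar",o,(.57,-.315)),[fit("tall_jar",[k],(.57,-.315))[0] for k in o])
o=look("amber_jar",F,S["c"],.014); print([fit("amber_jar",[k],S["c"],.014)[0] for k in o])
o=look("small_jar",F,(.407,.281)); print([fit("small_jar",[k],(.407,.281))[0] for k in o])
E
```

```text
amber_jar down False [ 0.4341 -0.3598  0.034 ]
gap 0.5692155842603563 F 35.72833603480831
up gap 0.5694234298856465 F 36.320051306393 5.175
placed True [ 0.4578 -0.0384  0.0477] 0.047
9.2667
   tall_jar scene 939 expected 958
   tall_jar top 221 expected 258
(array([ 0.57090319, -0.31474723]), array([ 0.4,  0.5, -0.8,  0.1])) [array([ 0.57239478, -0.3126762 ]), array([ 0.57127816, -0.31740109])]
[]
   small_jar scene 272 expected 276
   small_jar top 125 expected 123
[array([0.40797665, 0.28764059]), array([0.40646278, 0.28062435])]
```

View pics/s1.png

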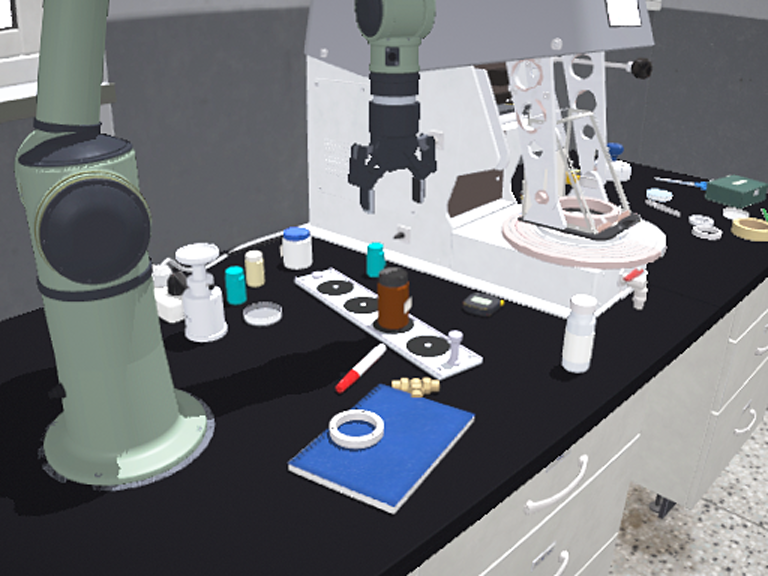

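Amber stands upright on seat_c at (393,300), and the tall jar is clear at (579,335). Tall, wide and small come next.

```bash
python3 - <<'E'
from act import *
ok=pick("tall_jar",(.571,-.3148),1.2)
if ok: place("tall_jar","d"); ok=pick("wide_jar",(.5235,.3020))
if ok: place("wide_jar","b"); ok=pick("small_jar",(.4072,.284),np.arctan2(.035,.08)+np.pi/2)
if ok: place("small_jar","a")
s=get_state(); p=[.35,-.3,.3]; movep(p,rot(p,PSI))
F={c:grab_frame(c) for c in("scene","top")}
save(F["scene"],"s2.png",(150,100,350,270),3.5)
save(F["top"],"t2.png",(180,140,340,240),4.5)
for n,k in zip(("small_jar","wide_jar","amber_jar","tall_jar"),"abcd"):
    o=look(n,F,S[k],.014); print(n,S[k],[fit(n,[x],S[k],.014)[0].round(4) for x in o])
print(get_state()["clock"])
E
```

```text
tall_jar down False [ 0.5719 -0.315   0.0513]
gap 0.48347339443665904 F 35.39607808143046
up gap 0.4788867631516185 F 35.45728374039754 13.225
placed True [ 0.4445 -0.1278  0.065 ] 0.064
17.3917
wide_jar down False [0.5245 0.3021 0.0201]
gap 0.6630626105229632 F 37.4908246017003
up gap 0.6628710327278343 F 37.37553638682584 21.5
placed True [0.4708 0.0497 0.0341] 0.033
25.4417
small_jar down False [0.408  0.2842 0.0128]
gap 0.3850518703454711 F 34.41364285317832
up gap 0.3843314115150894 F 34.80996860169398 29.5917
placed True [0.4852 0.1413 0.0264] 0.026000000000000002
33.9833
   small_jar scene 256 expected 299
   small_jar top 116 expected 114
small_jar (0.4843, 0.1412) [array([0.4879, 0.1443]), array([0.4844, 0.1412])]
   wide_jar scene 722 expected 714
   wide_jar top 288 expected 294
wide_jar (0.47, 0.0498) [array([0.4725, 0.054 ]), array([0.47  , 0.0514])]
   amber_jar scene 796 expected 812
   amber_jar top 213 expected 232
amber_jar (0.4573, -0.0383) [array([ 0.4609, -0.0338]), array([ 0.4573, -0.0361])]
   tall_jar top 162 expected 195
tall_jar (0.4434, -0.1273) [array([ 0.4447, -0.1274])]
36.2083
```

View pics/s2.png

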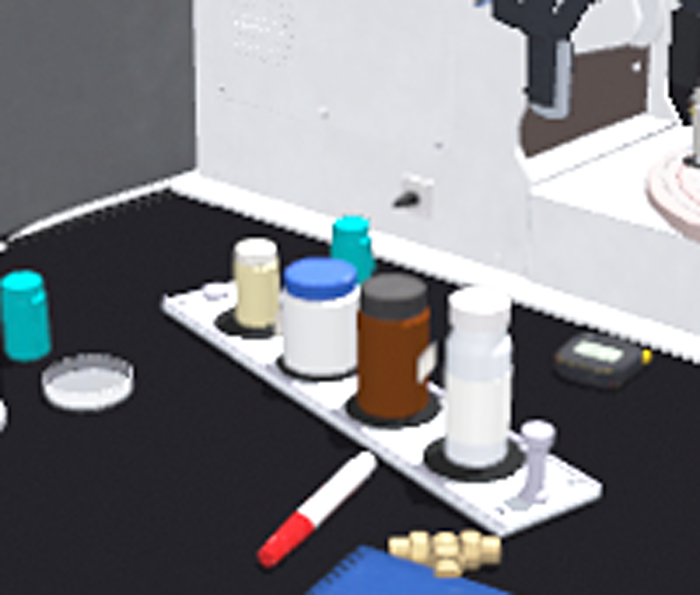

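View pics/t2.png

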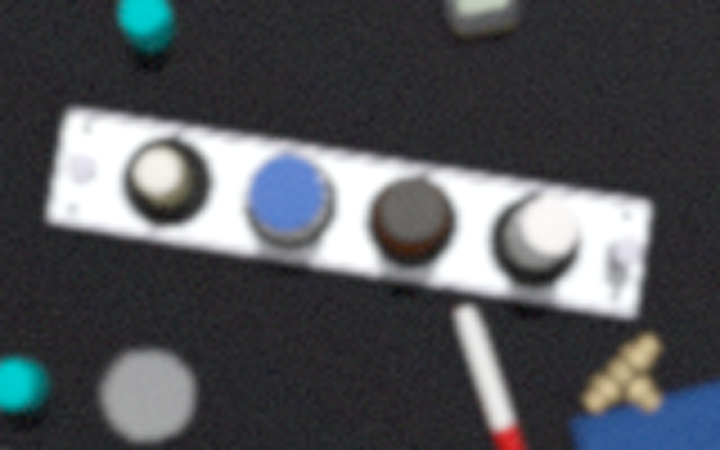

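All four jars stand upright and within about 3–5 mm of their seat centres: cream (165,180), blue (288,200), brown (411,220), tall (537,237) next to the post at (625,255).

```bash
python3 -c "
from cell import *
print(sign_off())"
```

```text
the job is handed in; nothing more can be done
None
```

The job is handed in after about 36 s of robot time: all four jars stand upright on the rail, tallest next to the post and shortest at the stud, each within about 3–5 mm of its seat's centre in the last pictures.

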